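Sort the music box parts from the catch tray

TASK

Sort the parts lying in the catch tray into their wooden holders: stand the brass star wheel upright on the floor of the round dish, lay the steel endless screw level across both forks of the cradle, roughly centred, and nest both L-shaped oak hinge blocks in the ribbed rectangular bay so that both lie flat on its floor. Let everything go and leave it at rest, and do not shift the red tin or the oil bottle.

Things in the scene. Friction and masses are not known exactly. Their poses are not given: they have to be found in the camera images.
- block_a_grip (a point): oak hinge block, 50 g: L-shaped foot 12 mm thick of three 30 mm squares, with a 20 x 20 mm upright post centred on the corner square, rising to 56 mm. Point: on the post's axis, 38 mm above the underside (grip the post here). z up; legs run along +x and +y to 45 mm from the post's axis, the foot reaches 15 mm to -x and -y; post sides face x and y. Starts flat in the catch tray, any yaw.
- block_b_grip (a point): second oak hinge block, identical to block_a and interchangeable with it; point and axes as there. Nested in the bay: one block has its post axis at bay x -39, y -18.5 mm and its legs along bay +x and +y; the other is turned half round, post axis at x +39, y +18.5 mm, legs along -x and -y. About 7 mm is then free all round; either block may take either place.
- wheel_arbor (a point): brass star wheel, 150 g: eight-pointed star 48 mm across, 8 mm thick, lying flat, with a round upright arbor 14 mm in diameter on its centre that rises to 56 mm above the underside. Point: on the arbor's axis, 32 mm above the underside, the middle of the free arbor (grip here). z up. Starts on the catch tray's floor.
- screw_center (a point): steel endless screw (worm), 300 g, lying flat: 92 mm long along its x; threaded middle 48 mm long, 22 mm in diameter; at each end a square collar 24 x 24 mm, 22 mm long, on which it rests without rolling. Point: its centre, 12 mm above the underside (grip across the thread, fingers closing along y). z up. Starts in the catch tray, any yaw.
- bay: fixed wooden bay for the two blocks: outside 134 (x) x 93 (y) x 14 mm high, walls 6, floor 4, inside 122 x 81 mm. Origin: centre of its underside, z up. Two ribs 4 mm thick, 26.5 mm long, as high as the walls: from the +y wall at x -15 mm and from the -y wall at x +15 mm, so the blocks fit only one way, nested (see block_b). A seated block's point is 42 mm above the underside.
- dish: place for the star wheel: fixed round wooden dish, 84 mm outside and about 74 mm inside diameter, 13 mm high, floor 5 mm thick. Origin: centre of its underside, z up.
- cradle: fixed wooden cradle for the screw: base 100 (x) x 64 (y) x 5 mm; two forks 10 mm thick stand at x -30 and +30 mm, notch 38 mm wide (along y), notch floor 20 mm and tine tops 34 mm above the underside. The screw lies along x (either way round), centred, a collar in each notch, its centre 32 mm above the underside. Origin: centre of the underside, z up.
- tin: bystander, to be left alone: loose red enamel tin, 62 mm in diameter, 45 mm high. Origin: centre of its underside.
- oil: bystander, to be left alone: loose amber oil bottle, 38 mm in diameter, 85 mm high. Origin: centre of its underside.
- catch_tray: fixed pine catch tray, 246 mm square outside, 230 mm inside, floor 8 mm thick, walls 20 mm high. Origin: centre of its underside, z up. The four parts start in it about 110 mm apart, in any order. An aluminium chute 90 mm wide slopes up from its +x wall, x 130 to 306 mm, at most 125 mm high.
There are look-alikes about, which are no part of the job. There is more than one size of the part that bears screw_center; the job needs the largest.

How it is judged:
By the outcome, as a careful person would: the job done as asked, in the order asked, and still so for the second after the job is handed in, with the robot touching nothing.
It also fails if it takes over 96 s, if anything falls off the work surface, if the arm or the gripper's body presses on something with over 40 N, if the wrist force passes 120 N, or if a joint passes its speed limit or range.

ROBOT

A 6-joint arm with a two-finger parallel gripper is mounted at the origin on the work surface. World frame = base frame: x ahead of the robot, y to its left, z up, the work surface at z = 0. Lengths are in m, angles in rad, forces in N, time in s.
With the tool pointing down it reaches from about 0.35 to 0.775 m from the base axis. Payload 5.5 kg.
Tool frame: the origin (TCP) lies midway between the tips of the shut fingers; the grasp point (between the pads) lies 19 mm behind it; z points along the fingers, y is the line along which they close (so a half turn about z gives the same grasp; the last joint's range is limited). The gripper opens to 85 mm and grips with 20 to 120 N. Pads are 22 mm wide; open, the fingers measure 114 mm over their backs; the gripper's body (76 mm by 85 mm) begins 54 mm behind the grasp point. The pads swing forward as they close: fully open they stand 13 mm farther back than shut.
Start: joints at [-1.351, 0.313, 0.046, 1.304, 0, 1.431], TCP at [0.202, -0.538, 0.231] pointing down, gripper open.
Joint ranges: [-2.76, 2.76], [-0.86, 1.69], [-1.03, 1.26], [-2.2, 2.34], [-1.47, 1.5], [-3.14, 3.14]. Speed limits (rad/s): [2.57, 2.57, 3.14, 3.14, 3.14, 3.14].

INTERFACE

Orientations are given as a unit quaternion [w, x, y, z].
In Python, from workcell import env gives the robot as it stands.
- The arm moves only by the tool move_arm, never from a script. Its argument "targets" is a list of rows, each a list of 3 entries, a list of its own where there are three numbers: the shift along the tool's x, y, z in mm, then the turn, a rotation vector about the tool's x, y, z in units of 10 degrees (1.0 is 10 degrees), then the closure, from -1 (fully open) to 1 (shut). In form: [[[dx, dy, dz], [ax, ay, az], gripper], ...]. A call has 1 to 5 rows; each row is the pose to reach, as a shift and turn from the pose commanded when the call began, along the tool's axes at that moment; what a row does not reach only later rows make up. A row lasts 1/8 s, in which the tool goes at most 62.5 mm and 10.7 degrees, less where a joint would pass 70% of its speed; a pose out of reach is approached as far as the arm can. A call with a gripper value outside its range is refused whole. The fingers move at their own pace and stop on an object; "squeeze" is the grip in N (left out, the last holds). Time passes only in rows, so rows that repeat a pose let the fingers close. It gives the time, the measured TCP pose, the force, the opening and the grip force at its end, in the units of the state.
- env.get_state(): the state, without advancing time (a new reading comes with each control period).
- env.read_camera(name): name is "side" or "top"; returns a dict with "pixels" (420x560x3 uint8, red, green, blue), "fovy" (degrees; the focal length in pixels is half the picture's height over the tangent of half this angle, whatever the lens; pixels are square), "cx", "cy" (the principal point, pixels), "extrinsics" (4x4, takes a point from world to camera coordinates). Camera axes: x right, y up, looking along -z (the intrinsics and any distortion apply to the point x, -y, -z); pixel columns grow to the right and rows downward; lengths in m; the calibration is good to about 2 mm. A picture is of the moment at which its call begins. There is no depth.
- env.hand_in(): hands the job in; it is judged then, once.
Trained networks look in a picture, given as the dict that the camera call returned (one of the last four; its "shot" number tells which), for a name from the list of things; names that differ only in an ending like _2 or _b are one class to them, and where a whole thing is asked for, a point or a joint stands for the part that bears it (a point fixed in the world has none). Each returns a list of dicts, best first, with "confidence" (0 to 1); they miss things now and then, are a little off and sometimes report something else, mostly with a low value. They report only what shows in the picture. A call takes as long as a camera call. They do not tell look-alikes from the thing itself.
- env.spot_in(thing, picture): "centre" ([x, y, z] in m, in world coordinates, good to about 4 mm: the middle of the surface that is visible of it).
- env.regions_of(thing, picture): "mask" (420x560 bool, what is visible of it).
- env.landmark_of(thing, picture): "centre" ([x, y, z] in m, in world coordinates, good to about 4 mm: a listed point, or the origin of a listed thing).
The state is a dict: "clock": time; "joint_pos": joint angles; "qvel": joint speeds; "tau": joint torques, N m; "tcp_pos": TCP position; "orientation": TCP orientation; "wrist_force": force on the tool from outside, world axes, zero at the start; "ft_torque": the same for the moment, N m; "finger_gap": finger opening in m; "grip_force": force on a finger pad.
Only numpy, scipy, OpenCV 4.12 (cv2) and the standard library are available. Lean on these libraries where they do the work, as an engineer would, in place of code of your own. Each camera call takes 0.05 s, during which the arm holds its last target. There are 200 camera calls.

## Working session

There is one attempt and no reset: what is moved stays moved. The work goes in short steps, Python scripts to look and compute and a tool call to move; the robot and the scene stay as the last step left them, time stands still between calls to the robot, and variables do not carry over. Pictures are saved under pics/ and viewed, at most 14 in all, crops included, and the job is handed in when it is done.

Besides the shell and the picture viewer there is one more tool, called as name(argument=value, ...), one argument or row to a line, values as JSON. move_arm: Moves the arm, as the interface text tells. Its arguments: {"type":"object","properties":{"targets":{"type":"array","items":{"type":"array"}},"squeeze":{"type":"number"}},"required":["targets"]}

```bash
mkdir -p pics; ls
cat > h.py <<'E'
import numpy as np, cv2
from workcell import env
def shot(cam,name=None):
    p=env.read_camera(cam)
    if name: cv2.imwrite(f'pics/{name}.png',p['pixels'][:,:,::-1])
    return p
E
python3 - <<'E'
from h import *
print({k:np.round(v,3) for k,v in env.get_state().items()})
for c in('side','top'):
    p=shot(c,c+'0'); print(c,p['fovy'],p['cx'],p['cy'],[k for k in p if k not in('pixels',)],np.round(p['extrinsics'],3).tolist())
    for t in ['block_a_grip','wheel_arbor','screw_center','bay','dish','cradle','tin','oil','catch_tray']:
        print(t,[(np.round(d['centre'],3).tolist(),round(d['confidence'],2)) for d in env.landmark_of(t,p)])
E
```

```text
pics
{'clock': np.float64(0.0), 'joint_pos': array([-1.351,  0.314,  0.045,  1.304, -0.   ,  1.431]), 'qvel': array([ 0.002, -0.001, -0.   , -0.001,  0.   ,  0.   ]), 'tau': array([-2.0000e-03, -4.8063e+01,  2.9853e+01,  1.9000e-02, -0.0000e+00,
       -0.0000e+00]), 'tcp_pos': array([ 0.202, -0.538,  0.23 ]), 'orientation': array([-0.001,  0.984,  0.179, -0.   ]), 'wrist_force': array([-0.793,  0.126, -0.566]), 'ft_torque': array([-0.018, -0.01 , -0.001]), 'grip_force': np.float64(0.0), 'finger_gap': np.float64(0.085)}
side 50.638033836324006 290.8543035032768 209.71580886683262 ['fovy', 'cx', 'cy', 'extrinsics', 'shot'] [[-0.893, -0.449, 0.017, 0.425], [0.249, -0.461, 0.852, -0.17], [-0.375, 0.765, 0.524, -0.69], [0.0, 0.0, 0.0, 1.0]]
block_a_grip [([0.608, 0.067, 0.045], 0.96)]
wheel_arbor []
screw_center [([0.34, 0.116, 0.006], 0.64), ([0.509, 0.087, 0.022], 0.57), ([0.351, 0.004, 0.01], 0.57)]
bay [([0.491, -0.253, -0.002], 0.89)]
dish [([0.432, 0.279, 0.001], 0.83), ([0.508, 0.088, 0.02], 0.23)]
cradle [([0.594, 0.261, 0.002], 0.9)]
tin [([0.628, -0.354, -0.002], 0.63)]
oil [([0.61, -0.233, 0.002], 0.66)]
catch_tray [([0.547, 0.027, 0.0], 0.6)]
top 56.17191212121523 277.88937650520876 206.98475418581117 ['fovy', 'cx', 'cy', 'extrinsics', 'shot'] [[-0.002, -1.0, -0.009, -0.028], [0.992, -0.003, 0.123, -0.491], [-0.123, -0.009, 0.992, -0.866], [0.0, 0.0, 0.0, 1.0]]
block_a_grip [([0.605, 0.064, 0.048], 0.66), ([0.611, -0.039, 0.043], 0.57)]
wheel_arbor [([0.505, 0.082, 0.017], 0.53), ([0.484, -0.025, 0.041], 0.52)]
screw_center [([0.504, 0.082, 0.017], 0.95), ([0.343, 0.114, 0.005], 0.73), ([0.354, 0.001, 0.009], 0.6)]
bay [([0.489, -0.257, -0.001], 0.78), ([0.501, 0.085, 0.016], 0.72), ([0.604, 0.071, 0.049], 0.5)]
dish [([0.432, 0.282, 0.002], 0.85)]
cradle [([0.592, 0.266, 0.005], 0.79)]
tin [([0.623, -0.352, -0.003], 0.61)]
oil [([0.614, -0.241, 0.001], 0.53)]
catch_tray [([0.549, 0.021, -0.001], 0.95)]
```

View pics/top0.png

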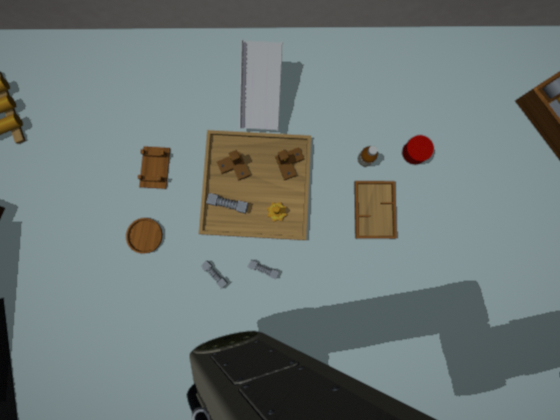

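View pics/side0.png

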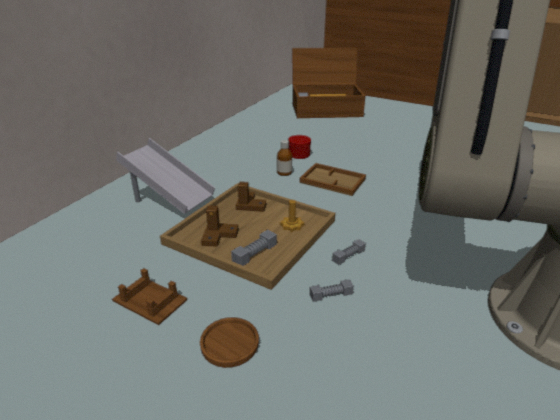

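```bash
cat > fit.py <<'E'
from h import *
from scipy.optimize import minimize
def box(x0,x1,y0,y1,z0,z1): return np.array([[x,y,z] for x in(x0,x1) for y in(y0,y1) for z in(z0,z1)],float)/1e3
def cyl(r,z0,z1,ro=0): a=np.linspace(0,2*np.pi,48,False);return np.vstack([np.c_[r*np.cos(a),r*np.sin(a),0*a+z] for z in(z0,z1)])/1e3
def star(): 
    out=[]
    for k in (0,45): # two squares
        a=np.radians(k+np.arange(0,360,90)); out.append(np.vstack([np.c_[24*np.cos(a),24*np.sin(a),0*a+z] for z in(0,8)])/1e3)
    return out
M={'block':[box(-15,45,-15,15,0,12),box(-15,15,-15,45,0,12),box(-10,10,-10,10,0,56)],
'wheel':star()+[cyl(7,0,56)],
'screw':[box(-46,-24,-12,12,0,24),box(24,46,-12,12,0,24),box(-24,24,-11,11,3,21)],
'bay':[box(-67,67,-46.5,46.5,0,14)],'dish':[cyl(42,0,13)],
'cradle':[box(-50,50,-32,32,0,5)]+[box(s*30-5,s*30+5,a,b,0,34) for s in(-1,1) for a,b in((-32,-19),(19,32))]+[box(s*30-5,s*30+5,-32,32,0,20) for s in(-1,1)],
'tray':[box(-123,123,-123,123,0,20)]}
def proj(p,P):
    E=p['extrinsics'];f=210/np.tan(np.radians(p['fovy'])/2);c=P@E[:3,:3].T+E[:3,3]
    return np.c_[p['cx']+f*c[:,0]/-c[:,2],p['cy']+f*c[:,1]/c[:,2]]
def pose(P,x,y,yaw,z): 
    c,s=np.cos(yaw),np.sin(yaw);return P@np.array([[c,s,0],[-s,c,0],[0,0,1]])+[x,y,z]
def render(p,m,q,z,k=4):
    im=np.zeros((420*k,560*k),np.uint8)
    for P in M[m]:
        u=(proj(p,pose(P,*q,z))+.5)*k-.5
        cv2.fillConvexPoly(im,cv2.convexHull(np.round(u*16).astype(np.int32)),255,shift=4)
    return cv2.resize(im,(560,420),interpolation=cv2.INTER_AREA)/255.
def fit(pm,m,xy,z,yaws=np.radians(np.arange(0,360,30))):
    def cost(q): 
        return np.mean([1-np.minimum(r,k).sum()/np.maximum(r,k).sum() for r,k in ((render(p,m,(q[0]/1e3,q[1]/1e3,q[2]/20),z,2),k) for p,k in pm)])
    best=None
    for y in sorted(yaws,key=lambda y:cost((xy[0]*1e3,xy[1]*1e3,y*20)))[:3]:
        q0=np.array([xy[0]*1e3,xy[1]*1e3,y*20]);r=minimize(cost,q0,method='Nelder-Mead',options=dict(initial_simplex=[q0,q0+[6,0,0],q0+[0,6,0],q0+[0,0,5]],xatol=.1,fatol=1e-4,maxfev=150))
        if best is None or r.fun<best.fun: best=r
    x=best.x;return round(x[0],1),round(x[1],1),round(np.degrees(x[2]/20)%360,1),round(best.fun,3)
def mask(t,p,xy,tol=.045):
    q=proj(p,np.array([[*xy,.02]]))[0]; out=[]
    for d in env.regions_of(t,p):
        v,u=np.nonzero(d['mask']); out.append((np.hypot(u.mean()-q[0],v.mean()-q[1]),d['mask'].astype(float),d['confidence']))
    out=[o for o in out if o[0]<18 or t=='catch_tray']
    return min(out,key=lambda o:o[0])[1] if out else None
E
cat > a.py <<'E'
from fit import *
ps={c:shot(c) for c in('top','side')}
S=lambda a:np.radians(np.arange(0,a,15))
for t,m,xy,z,ya in [('dish','dish',(.432,.281),0,[0.]),('bay','bay',(.49,-.255),0,S(180)),('cradle','cradle',(.593,.264),0,S(180)),('catch_tray','tray',(.548,.024),0,S(90)),
 ('wheel_arbor','wheel',(.484,-.025),.008,S(45)),('screw_center','screw',(.506,.085),.008,S(180)),('block_a_grip','block',(.606,.066),.008,S(360)),('block_a_grip','block',(.611,-.039),.008,S(360))]:
    ms={c:mask(t,p,xy) for c,p in ps.items()}
    for sel in (('top',),('side',),('top','side')):
        pm=[(ps[c],ms[c]) for c in sel if ms[c] is not None]
        if len(pm)==len(sel): print(t,sel,fit(pm,m,xy,z,ya))
    np.savez_compressed('m_%s_%d.npz'%(m,xy[1]*1e3),**{c:k for c,k in ms.items() if k is not None})
E
python3 a.py
```

```text
dish ('top',) (np.float64(431.4), np.float64(284.1), np.float64(2.7), np.float64(0.116))
dish ('side',) (np.float64(433.0), np.float64(280.3), np.float64(4.4), np.float64(0.062))
dish ('top', 'side') (np.float64(431.7), np.float64(282.3), np.float64(3.5), np.float64(0.095))
bay ('top',) (np.float64(489.7), np.float64(-253.7), np.float64(359.6), np.float64(0.053))
bay ('side',) (np.float64(493.2), np.float64(-254.9), np.float64(179.8), np.float64(0.033))
bay ('top', 'side') (np.float64(491.8), np.float64(-254.7), np.float64(179.8), np.float64(0.058))
cradle ('top',) (np.float64(592.0), np.float64(265.8), np.float64(176.4), np.float64(0.066))
cradle ('side',) (np.float64(595.4), np.float64(265.5), np.float64(356.7), np.float64(0.093))
cradle ('top', 'side') (np.float64(593.9), np.float64(265.7), np.float64(356.9), np.float64(0.088))
catch_tray ('top',) (np.float64(548.2), np.float64(24.0), np.float64(356.6), np.float64(0.361))
catch_tray ('side',) (np.float64(552.1), np.float64(23.0), np.float64(356.8), np.float64(0.429))
catch_tray ('top', 'side') (np.float64(549.9), np.float64(23.9),
[... 238 characters left out ...]
l_arbor ('top', 'side') (np.float64(485.9), np.float64(-24.9), np.float64(26.2), np.float64(0.117))
screw_center ('top',) (np.float64(503.0), np.float64(88.6), np.float64(74.9), np.float64(0.085))
screw_center ('side',) (np.float64(506.9), np.float64(86.5), np.float64(77.5), np.float64(0.174))
screw_center ('top', 'side') (np.float64(503.8), np.float64(87.7), np.float64(75.0), np.float64(0.156))
block_a_grip ('top',) (np.float64(606.0), np.float64(69.7), np.float64(114.5), np.float64(0.072))
block_a_grip ('side',) (np.float64(609.6), np.float64(67.8), np.float64(113.6), np.float64(0.063))
block_a_grip ('top', 'side') (np.float64(607.4), np.float64(70.2), np.float64(114.8), np.float64(0.098))
```

move_arm(
  targets=[
    [[44,-38,0],[0,0,0],-0.2],
    [[88,-76,0],[0,0,0],-0.2],
    [[132,-114,0],[0,0,0],-0.2],
    [[176,-152,0],[0,0,0],-0.2],
    [[220,-190,0],[0,0,0],-0.2],
  ],
  squeeze=40,
)

```text
clock: 2.52
tcp_pos: [0.3421, -0.2814, 0.2315]
orientation: [0.0, 0.984, 0.179, 0.0]
wrist_force: [0.9, -0.6, 0.4]
finger_gap: 0.0514
grip_force: 0.0
```

move_arm(
  targets=[
    [[45,-38,10],[0,0,-1],-0.2],
    [[90,-76,20],[0,0,-2],-0.2],
    [[135,-114,40],[0,0,-3],-0.2],
    [[180,-152,70],[0,0,-4],-0.2],
    [[226,-190,100],[0,0,-5],-0.2],
  ],
)

```text
clock: 3.15
tcp_pos: [0.4837, -0.0299, 0.1345]
orientation: [0.001, 0.814, 0.58, 0.001]
wrist_force: [1.4, -0.5, -0.4]
finger_gap: 0.0512
grip_force: 0.0
```

```bash
cat > w.py <<'E'
import sys
from h import *
from scipy.spatial.transform import Rotation as R
# usage: w.py x y z psi (mm, deg; psi = heading of tool x) -> shift and turn in move units
s=env.get_state(); q=s['orientation']; r=R.from_quat(np.r_[q[1:],q[0]])
t=np.array(list(map(float,sys.argv[1:4])))
p=np.radians(float(sys.argv[4])); g=R.from_matrix([[np.cos(p),np.sin(p),0],[np.sin(p),-np.cos(p),0],[0,0,-1]])
x=r.as_matrix()[:,0]
print('clk',round(float(s['clock']),2),'tcp',np.round(s['tcp_pos']*1e3,1),'psi',round(float(np.degrees(np.arctan2(x[1],x[0]))),1),'gap',round(float(s['finger_gap'])*1e3,1),'F',np.round(s['wrist_force'],1),'grip',round(float(s['grip_force']),1),'j',np.round(s['joint_pos'],2))
print('shift',np.round(r.inv().apply(t-s['tcp_pos']*1e3),1),'turn',np.round(np.degrees((r.inv()*g).as_rotvec())/10,2))
E
python3 w.py 486 -25.5 25 70.6
```

```text
clk 3.15 tcp [483.7 -29.9 134.5] psi 71.0 gap 51.2 F [ 1.4 -0.5 -0.4] grip 0.0 j [-0.23  0.19 -0.36  1.02 -0.    1.68]
shift [  5.    0.5 109.5] turn [0.01 0.   0.04]
```

move_arm(
  targets=[
    [[5,0,40],[0,0,0],-0.2],
    [[5,0,80],[0,0,0],-0.2],
    [[5,0,112],[0,0,0],-0.2],
    [[5,0,112],[0,0,0],0.2],
    [[5,0,112],[0,0,0],1],
  ],
)

```text
clock: 3.78
tcp_pos: [0.4851, -0.0272, 0.0239]
orientation: [0.001, 0.816, 0.578, 0.0]
wrist_force: [0.5, -0.5, -0.3]
finger_gap: 0.0172
grip_force: 0.0
```

move_arm(
  targets=[
    [[0,0,0],[0,0,0],1],
    [[0,0,0],[0,0,0],1],
    [[0,0,0],[0,0,0],1],
  ],
)

```text
clock: 4.15
tcp_pos: [0.4854, -0.0273, 0.0241]
orientation: [0.001, 0.816, 0.578, 0.001]
wrist_force: [0.2, -1.0, 6.7]
finger_gap: 0.0131
grip_force: 39.8
```

```bash
python3 w.py 432.5 282 130 90
```

```text
clk 4.15 tcp [485.4 -27.3  24.1] psi 70.6 gap 13.1 F [ 0.2 -1.   6.7] grip 39.8 j [-0.22  0.31 -0.51  0.75 -0.    1.69]
shift [ 274.2 -152.4 -106.3] turn [ 0.02  0.   -1.94]
```

move_arm(
  targets=[
    [[0,0,-40],[0,0,0],1],
    [[25,-14,-70],[0,0,-0.4],1],
    [[75,-42,-80],[0,0,-0.8],1],
    [[127,-71,-80],[0,0,-1.2],1],
    [[180,-100,-80],[0,0,-1.6],1],
  ],
)

```text
clock: 4.78
tcp_pos: [0.4494, 0.1776, 0.1033]
orientation: [0.0, 0.727, 0.686, 0.0]
wrist_force: [0.9, -0.4, -1.1]
finger_gap: 0.0129
grip_force: 39.5
```

```bash
python3 w.py 432.5 282 100 86
```

```text
clk 4.78 tcp [449.4 177.6 103.3] psi 86.7 gap 12.9 F [ 0.9 -0.4 -1.1] grip 39.5 j [ 0.21  0.22 -0.41  0.94 -0.    1.84]
shift [103.3 -22.9   3.3] turn [ 0.01 -0.    0.07]
```

move_arm(
  targets=[
    [[50,-11,0],[0,0,0],1],
    [[100,-22,5],[0,0,0],1],
    [[103,-23,30],[0,0,0],1],
    [[103,-23,55],[0,0,0],1],
    [[103,-23,70],[0,0,0],1],
  ],
)

```text
clock: 5.4
tcp_pos: [0.4318, 0.2801, 0.0315]
orientation: [-0.0, 0.727, 0.686, -0.001]
wrist_force: [-0.2, -0.4, -1.6]
finger_gap: 0.0129
grip_force: 39.5
```

```bash
python3 w.py 432.5 282 22 86.7; python3 -c "
from h import *
p=shot('side'); cv2.imwrite('pics/s1.png',cv2.resize(p['pixels'][250:400,120:340,::-1],None,fx=3,fy=3))"
```

```text
clk 5.4 tcp [431.8 280.1  31.5] psi 86.6 gap 12.9 F [-0.2 -0.4 -1.6] grip 39.5 j [ 0.42  0.35 -0.43  0.79 -0.    2.05]
shift [2.  0.6 9.5] turn [-0.01  0.01 -0.01]
```

View pics/s1.png

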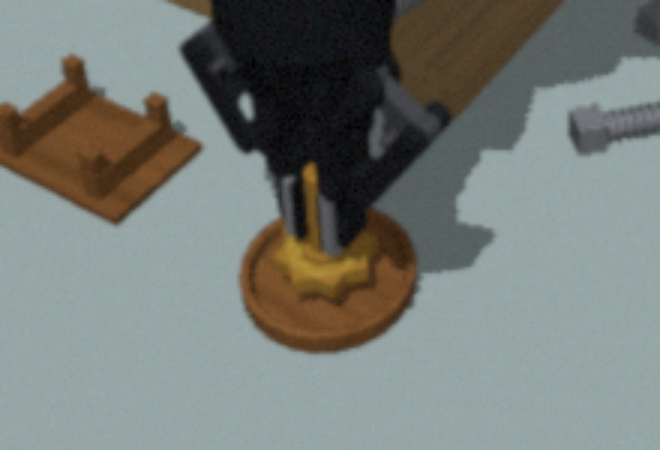

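The crop shows the wheel held upright over the dish (around 325,265 in the crop), centred. Lower and release.

move_arm(
  targets=[
    [[2,0,5],[0,0,0],1],
    [[2,0,8],[0,0,0],1],
    [[2,0,9.5],[0,0,0],1],
    [[2,0,10],[0,0,0],1],
    [[2,0,10],[0,0,0],1],
  ],
)

```text
clock: 6.08
tcp_pos: [0.4331, 0.2822, 0.0231]
orientation: [0.0, 0.728, 0.686, 0.0]
wrist_force: [-1.4, 0.8, -2.0]
finger_gap: 0.0131
grip_force: 39.5
```

move_arm(
  targets=[
    [[0,0,0],[0,0,0],0],
    [[0,0,0],[0,0,0],-0.2],
    [[0,0,-10],[0,0,0],-0.2],
    [[0,0,-50],[0,0,0],-0.2],
    [[0,0,-100],[0,0,0],-0.2],
  ],
)

```text
clock: 6.7
tcp_pos: [0.4321, 0.2819, 0.1236]
orientation: [-0.0, 0.728, 0.686, -0.001]
wrist_force: [0.6, -0.1, -0.2]
finger_gap: 0.0511
grip_force: 0.0
```

```bash
python3 w.py 504.5 87.5 70 75;  python3 - <<'E'
from fit import *
ps={c:shot(c) for c in('top','side')}
for t,m,xy,z,a in (('wheel_arbor','wheel',(.432,.282),.005,45),('screw_center','screw',(.504,.0875),.008,180),('block_a_grip','block',(.611,-.039),.008,360)):
    for c,p in ps.items():
        k=mask(t,p,xy)
        if k is not None: print(t,c,fit([(p,k)],m,xy,z,np.radians(np.arange(0,a,15))))
E
```

```text
clk 6.7 tcp [432.1 281.9 123.6] psi 86.6 gap 51.1 F [ 0.6 -0.1 -0.2] grip 0.0 j [ 0.42  0.26 -0.3   1.01 -0.    2.05]
shift [-189.7   83.8   53.7] turn [-0.01  0.01  1.16]
wheel_arbor top (np.float64(432.8), np.float64(285.4), np.float64(41.1), np.float64(0.091))
wheel_arbor side (np.float64(435.0), np.float64(284.0), np.float64(357.3), np.float64(0.045))
screw_center top (np.float64(502.1), np.float64(87.9), np.float64(73.5), np.float64(0.18))
screw_center side (np.float64(479.9), np.float64(83.3), np.float64(119.1), np.float64(0.705))
```

move_arm(
  targets=[
    [[-50,22,0],[0,0,0.3],-0.2],
    [[-100,44,0],[0,0,0.6],-0.2],
    [[-150,66,20],[0,0,0.9],-0.2],
    [[-190,84,40],[0,0,1.16],-0.2],
    [[-190,84,54],[0,0,1.16],-0.2],
  ],
)

```text
clock: 7.72
tcp_pos: [0.5056, 0.0849, 0.0669]
orientation: [-0.0, 0.795, 0.607, -0.001]
wrist_force: [-0.8, -0.1, 0.7]
finger_gap: 0.0512
grip_force: 0.0
```

```bash
python3 w.py 504.5 87.5 12 75
python3 - <<'E'
from fit import *
p=shot('side');c=p['pixels'].copy()
cv2.imwrite('pics/s2.png',cv2.resize(c[180:300,180:360,::-1],None,fx=4,fy=4))
E
```

```text
clk 7.72 tcp [505.6  84.9  66.9] psi 74.7 gap 51.2 F [-0.8 -0.1  0.7] grip 0.0 j [ 0.01  0.31 -0.39  0.88 -0.    1.85]
shift [ 2.2 -1.7 54.9] turn [-0.01  0.01 -0.03]
```

View pics/s2.png

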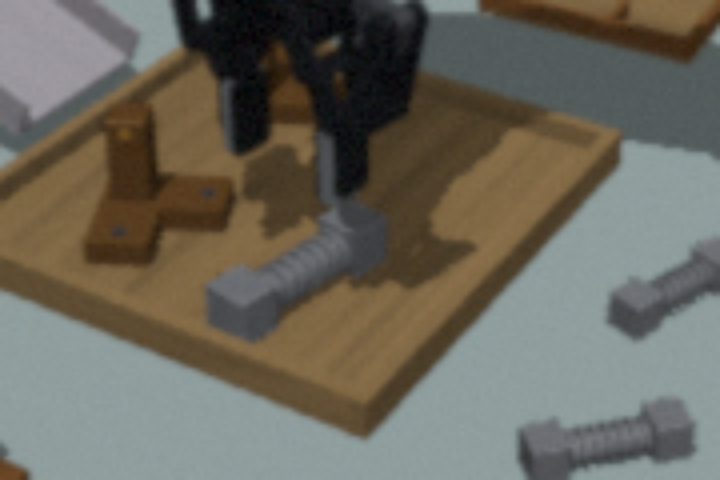

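The crop shows the screw's middle at about crop (300,265) = image (255,246); the finger tips' midpoint at crop (292,178). Check by projection.

Run:
```python
from fit import *
p=shot('side')
P=np.array([[.5045,.0875,.020],[.5056,.0849,.075],[.5045,.0875,.032]])
print((proj(p,P)-[180,180])*4)
for y in(73,75,77):
    print(y,[((proj(p,pose(np.array([[s*.046,a,b]]),.5045,.0875,np.radians(y),.008))[0]-180)*4).round() .tolist() for s in(-1,1) for a in(-.012,.012) for b in(.0,.024)])
```

```text
[[299.47459069 269.79648301]
 [297.19034566 164.29153718]
 [298.80362619 248.17537626]]
73 [[355.0, 239.0], [354.0, 197.0], [390.0, 260.0], [391.0, 218.0], [205.0, 324.0], [202.0, 280.0], [240.0, 348.0], [238.0, 304.0]]
75 [[352.0, 238.0], [351.0, 196.0], [389.0, 258.0], [389.0, 216.0], [207.0, 326.0], [204.0, 282.0], [244.0, 349.0], [241.0, 305.0]]
77 [[349.0, 237.0], [348.0, 195.0], [387.0, 256.0], [387.0, 214.0], [208.0, 328.0], [205.0, 284.0], [247.0, 351.0], [245.0, 307.0]]
```

move_arm(
  targets=[
    [[2,-2,20],[0,0,0],-0.2],
    [[2,-2,40],[0,0,0],-0.2],
    [[2,-2,50],[0,0,0],-0.2],
    [[2,-2,55],[0,0,0],-0.2],
    [[2,-2,55],[0,0,0],0.2],
  ],
  squeeze=80,
)

```text
clock: 8.45
tcp_pos: [0.5041, 0.0904, 0.014]
orientation: [0.0, 0.793, 0.609, -0.0]
wrist_force: [-0.1, -0.6, 0.7]
finger_gap: 0.035
grip_force: 0.0
```

move_arm(
  targets=[
    [[0,0,0],[0,0,0],1],
    [[0,0,0],[0,0,0],1],
    [[0,0,0],[0,0,0],1],
    [[0,0,0],[0,0,0],1],
  ],
)

```text
clock: 8.95
tcp_pos: [0.5046, 0.0902, 0.0148]
orientation: [0.0, 0.793, 0.609, 0.001]
wrist_force: [-3.2, 1.0, 5.8]
finger_gap: 0.0191
grip_force: 78.5
```

```bash
python3 w.py 595.5 266 80 176.7
```

```text
clk 8.95 tcp [504.6  90.2  14.8] psi 75.0 gap 19.1 F [-3.2  1.   5.8] grip 78.5 j [ 0.02  0.37 -0.45  0.75  0.    1.85]
shift [193.3  42.5 -65. ] turn [ 1.000e-02  0.000e+00 -1.017e+01]
```

move_arm(
  targets=[
    [[0,0,-45],[0,0,0],1],
    [[0,0,-85],[0,0,-1],1],
    [[40,8,-85],[0,0,-2],1],
    [[80,16,-85],[0,0,-3],1],
    [[120,24,-85],[0,0,-4],1],
  ],
)

```text
clock: 9.57
tcp_pos: [0.5586, 0.2005, 0.0986]
orientation: [-0.0, 0.535, 0.845, -0.0]
wrist_force: [0.3, 0.0, -4.6]
finger_gap: 0.0191
grip_force: 79.8
```

```bash
python3 w.py 592 266 90 176.7
```

```text
clk 9.57 tcp [558.6 200.5  98.6] psi 115.3 gap 19.1 F [ 0.3  0.  -4.6] grip 79.8 j [ 0.21  0.42 -0.13  1.02 -0.    1.34]
shift [44.9 58.2  8.5] turn [-0.   -0.   -6.14]
```

move_arm(
  targets=[
    [[9,12,0],[0,0,-1],1],
    [[18,24,0],[0,0,-2],1],
    [[27,36,0],[0,0,-3],1],
    [[36,48,0],[0,0,-4],1],
    [[45,58,5],[0,0,-5],1],
  ],
)

```text
clock: 10.2
tcp_pos: [0.5921, 0.2653, 0.0934]
orientation: [-0.0, 0.128, 0.992, -0.0]
wrist_force: [0.0, -0.4, -3.5]
finger_gap: 0.0189
grip_force: 79.7
```

move_arm(
  targets=[
    [[0,0,10],[0,0,-1],1],
    [[0,0,25],[0,0,-1.14],1],
    [[0,0,35],[0,0,-1.14],1],
    [[0,0,40],[0,0,-1.14],1],
  ],
)

```text
clock: 10.7
tcp_pos: [0.5911, 0.2646, 0.0525]
orientation: [-0.001, 0.032, 0.999, -0.0]
wrist_force: [-0.3, 0.4, -3.5]
finger_gap: 0.0185
grip_force: 79.7
```

```bash
python3 w.py 592 266 27 176.7
python3 - <<'E'
from fit import *
p=shot('side'); cv2.imwrite('pics/s3.png',cv2.resize(p['pixels'][230:330,90:220,::-1],None,fx=5,fy=5))
q=shot('top'); cv2.imwrite('pics/t3.png',cv2.resize(q['pixels'][120:220,90:220,::-1],None,fx=5,fy=5))
for pp,c in((p,'side'),(q,'top')):
    k=mask('screw_center',pp,(.594,.266)); print(c,k is not None and fit([(pp,k)],'screw',(.594,.266),.050,[np.radians(176.7)]))
E
```

```text
clk 10.7 tcp [591.1 264.6  52.5] psi 176.3 gap 18.5 F [-0.3  0.4 -3.5] grip 79.7 j [ 0.3   0.55 -0.04  0.98 -0.    0.36]
shift [-0.8  1.5 25.5] turn [-0.   -0.01 -0.04]
side (np.float64(593.4), np.float64(269.8), np.float64(175.6), np.float64(0.498))
top (np.float64(592.8), np.float64(264.5), np.float64(176.1), np.float64(0.505))
```

View pics/s3.png

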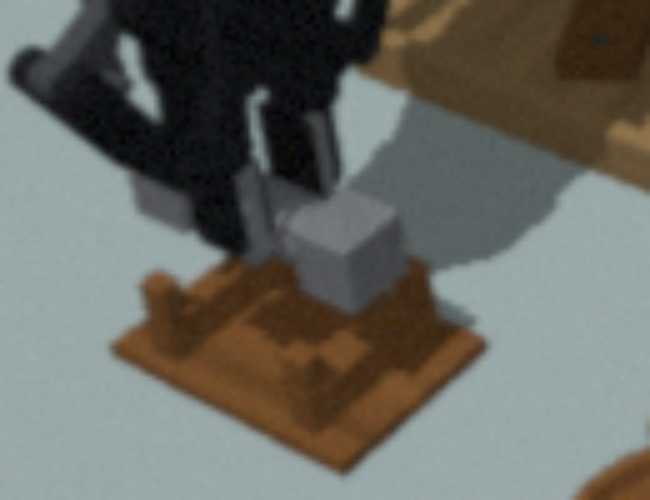

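The crop shows the screw level above the cradle, near collar's top face corners at crop (345,190),(400,212),(347,248),(287,232). Compare with prediction.

Run:
```python
from fit import *
p=shot('side')
f=lambda x,y,w:((proj(p,pose(np.array([[a,b,.024] for a in(.024,.046,-.024,-.046) for b in(-.012,.012)]),x,y,np.radians(w),.0457))-[90,230])*5).round().tolist()
print(f(.594,.2646,176.3))
# cradle corners: base bottom
print(((proj(p,pose(np.array([[a,b,.0] for a in(-.05,.05) for b in(-.032,.032)]),.5945,.2656,np.radians(-3.3),0))-[90,230])*5).round().tolist())
```

```text
[[296.0, 228.0], [355.0, 184.0], [351.0, 254.0], [409.0, 209.0], [181.0, 174.0], [241.0, 133.0], [131.0, 151.0], [191.0, 111.0]]
[[486.0, 348.0], [342.0, 476.0], [260.0, 243.0], [109.0, 355.0]]
```

move_arm(
  targets=[
    [[0,0,10],[0,0,0],1],
    [[0,0,18],[0,0,0],1],
    [[0,0,23],[0,0,0],1],
    [[0,0,25],[0,0,0],1],
    [[0,0,25],[0,0,0],1],
  ],
)

```text
clock: 11.58
tcp_pos: [0.5918, 0.265, 0.0286]
orientation: [-0.0, 0.031, 1.0, -0.0]
wrist_force: [-0.0, -0.4, -3.3]
finger_gap: 0.0191
grip_force: 79.7
```

```bash
python3 w.py 592 266 27 176.7
```

```text
clk 11.57 tcp [591.8 265.   28.6] psi 176.4 gap 19.1 F [-0.  -0.4 -3.3] grip 79.7 j [ 0.3   0.57 -0.06  0.93 -0.    0.36]
shift [-0.1  1.   1.6] turn [-0.   -0.   -0.03]
```

move_arm(
  targets=[
    [[0,0,1],[0,0,0],1],
    [[0,0,2],[0,0,0],1],
    [[0,0,2],[0,0,0],1],
  ],
)

```text
clock: 11.95
tcp_pos: [0.592, 0.2651, 0.0269]
orientation: [0.0, 0.031, 1.0, -0.0]
wrist_force: [-0.5, 0.3, -3.6]
finger_gap: 0.0188
grip_force: 79.7
```

move_arm(
  targets=[
    [[0,0,0],[0,0,0],0],
    [[0,0,0],[0,0,0],-0.2],
    [[0,0,-10],[0,0,0],-0.2],
    [[0,0,-50],[0,0,0],-0.2],
    [[0,0,-100],[0,0,0],-0.2],
  ],
)

```text
clock: 12.58
tcp_pos: [0.5912, 0.2648, 0.1276]
orientation: [-0.001, 0.031, 1.0, -0.0]
wrist_force: [0.4, -0.2, 0.6]
finger_gap: 0.0517
grip_force: 0.0
```

```bash
python3 w.py 607.5 69 100 114.6;  python3 - <<'E'
from fit import *
ps={c:shot(c) for c in('top','side')}
for t,m,xy,z,a in (('screw_center','screw',(.594,.266),.02,180),('block_a_grip','block',(.607,.069),.008,360),('block_a_grip','block',(.611,-.039),.008,360)):
    for c,p in ps.items():
        k=mask(t,p,xy)
        if k is not None: print(t,c,fit([(p,k)],m,xy,z,np.radians(np.arange(0,a,15))))
p=ps['side']; cv2.imwrite('pics/s4.png',cv2.resize(p['pixels'][160:330,90:340,::-1],None,fx=3,fy=3))
E
```

```text
clk 12.57 tcp [591.2 264.8 127.6] psi 176.4 gap 51.7 F [ 0.4 -0.2  0.6] grip 0.0 j [ 0.3   0.5   0.07  1.14 -0.    0.36]
shift [ -28.6 -194.4   27.7] turn [-0.01 -0.01  6.18]
screw_center top (np.float64(594.6), np.float64(266.9), np.float64(357.0), np.float64(0.419))
screw_center side (np.float64(599.6), np.float64(265.4), np.float64(355.4), np.float64(0.217))
block_a_grip top (np.float64(606.2), np.float64(68.6), np.float64(113.0), np.float64(0.096))
block_a_grip side (np.float64(610.3), np.float64(67.9), np.float64(113.0), np.float64(0.05))
```

View pics/s4.png

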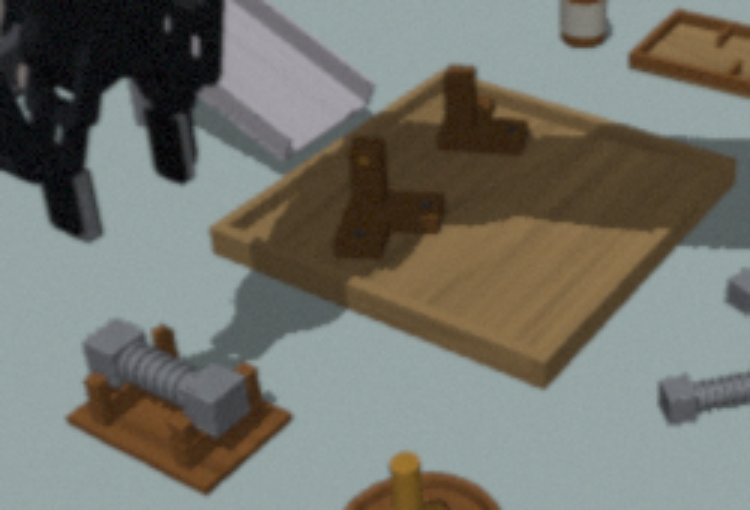

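The crop shows the screw seated across both forks (crop 165,375) and the wheel's arbor upright in the dish. Now the first block.

move_arm(
  targets=[
    [[-6,-40,0],[0,0,1],-0.2],
    [[-12,-80,0],[0,0,2],-0.2],
    [[-18,-120,0],[0,0,3],-0.2],
    [[-23,-160,0],[0,0,4],-0.2],
    [[-28,-195,10],[0,0,5],-0.2],
  ],
  squeeze=50,
)

```text
clock: 13.6
tcp_pos: [0.6075, 0.0672, 0.1162]
orientation: [-0.0, 0.454, 0.891, -0.0]
wrist_force: [0.0, -0.4, -1.0]
finger_gap: 0.051
grip_force: 0.0
```

move_arm(
  targets=[
    [[0,0,10],[0,0,1],-0.2],
    [[0,0,20],[0,0,1.2],-0.2],
    [[0,0,20],[0,0,1.2],-0.2],
  ],
)

```text
clock: 13.98
tcp_pos: [0.6063, 0.0691, 0.0951]
orientation: [-0.001, 0.54, 0.841, -0.001]
wrist_force: [0.1, -0.6, -0.8]
finger_gap: 0.0515
grip_force: 0.0
```

```bash
python3 w.py 608 68.5 29 114
```

```text
clk 13.97 tcp [606.3  69.1  95.1] psi 114.6 gap 51.5 F [ 0.1 -0.6 -0.8] grip 0.0 j [-0.02  0.45 -0.09  1.03 -0.    1.12]
shift [-1.3  1.5 66.1] turn [-0.02 -0.01  0.06]
```

move_arm(
  targets=[
    [[-1,1.5,30],[0,0,0],-0.2],
    [[-1,1.5,55],[0,0,0],-0.2],
    [[-1,1.5,66],[0,0,0],-0.2],
    [[-1,1.5,66],[0,0,0],0.2],
    [[-1,1.5,66],[0,0,0],1],
  ],
)

```text
clock: 14.6
tcp_pos: [0.6103, 0.0686, 0.032]
orientation: [0.001, 0.541, 0.841, 0.0]
wrist_force: [1.0, 0.1, 1.4]
finger_gap: 0.0193
grip_force: 48.7
```

move_arm(
  targets=[
    [[0,0,0],[0,0,0],1],
    [[0,0,0],[0,0,0],1],
    [[0,0,0],[0,0,0],1],
  ],
)

```text
clock: 14.98
tcp_pos: [0.6103, 0.0684, 0.0319]
orientation: [0.001, 0.542, 0.841, 0.001]
wrist_force: [0.6, -0.3, 5.3]
finger_gap: 0.0193
grip_force: 49.5
```

```bash
python3 w.py 530.5 -236 90 180
```

```text
clk 14.97 tcp [610.3  68.4  31.9] psi 114.4 gap 19.3 F [ 0.6 -0.3  5.3] grip 49.5 j [-0.02  0.51 -0.16  0.89  0.    1.13]
shift [-244.2 -198.4  -58.3] turn [ 0.01  0.01 -6.56]
```

move_arm(
  targets=[
    [[0,0,-50],[0,0,0],1],
    [[-25,-20,-90],[0,0,0],1],
    [[-65,-53,-90],[0,0,-1],1],
    [[-105,-85,-90],[0,0,-2],1],
    [[-145,-118,-90],[0,0,-3],1],
  ],
)

```text
clock: 15.6
tcp_pos: [0.5613, -0.1137, 0.1209]
orientation: [0.0, 0.303, 0.953, -0.0]
wrist_force: [0.7, -0.4, -0.5]
finger_gap: 0.0191
grip_force: 49.0
```

```bash
python3 w.py 530.5 -236 110 180
```

```text
clk 15.6 tcp [ 561.3 -113.7  120.9] psi 144.8 gap 19.1 F [ 0.7 -0.4 -0.5] grip 49.0 j [-0.34  0.36 -0.16  1.05 -0.    0.27]
shift [ -45.4 -117.6   10.9] turn [-0.    0.   -3.52]
```

move_arm(
  targets=[
    [[-12,-30,0],[0,0,-1],1],
    [[-24,-60,0],[0,0,-2],1],
    [[-36,-95,0],[0,0,-3],1],
    [[-45,-118,10],[0,0,-3.52],1],
    [[-45,-118,40],[0,0,-3.52],1],
  ],
)

```text
clock: 16.23
tcp_pos: [0.5306, -0.2375, 0.0818]
orientation: [0.002, 0.005, 1.0, -0.001]
wrist_force: [-0.8, 0.9, -1.0]
finger_gap: 0.0194
grip_force: 49.0
```

move_arm(
  targets=[
    [[0,0,20],[0,0,0],1],
    [[0,0,25],[0,0,0],1],
  ],
)

```text
clock: 16.48
tcp_pos: [0.5284, -0.2339, 0.0542]
orientation: [-0.001, 0.003, 1.0, 0.001]
wrist_force: [0.8, 0.7, -0.2]
finger_gap: 0.0194
grip_force: 49.0
```

```bash
python3 w.py 530.5 -236 28 179.8
python3 - <<'E'
from fit import *
p=shot('side'); cv2.imwrite('pics/s5.png',cv2.resize(p['pixels'][120:210,270:390,::-1],None,fx=5,fy=5))
ps={'side':p,'top':shot('top')}
s=env.get_state()['tcp_pos']
for c,p in ps.items():
    k=mask('block_a_grip',p,s[:2]) 
    if k is not None: print(c,fit([(p,k)],'block',s[:2],s[2]-.024,[np.pi]))
    k=mask('block_a_grip',p,(.611,-.039))
    if k is not None: print(c,'b2',fit([(p,k)],'block',(.611,-.039),.008))
E
```

```text
clk 16.48 tcp [ 528.4 -233.9   54.2] psi 179.6 gap 19.4 F [ 0.8  0.7 -0.2] grip 49.0 j [-0.56  0.43 -0.23  0.91 -0.   -0.55]
shift [-2.1 -2.1 26.1] turn [ 0.01 -0.02 -0.02]
side (np.float64(529.8), np.float64(-233.0), np.float64(182.9), np.float64(0.348))
```

View pics/s5.png

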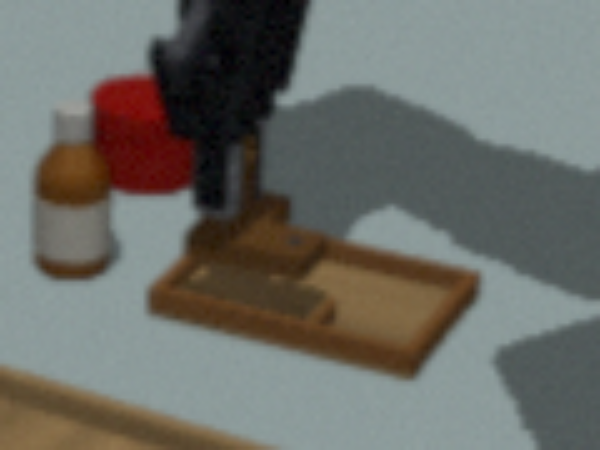

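The crop shows the block above the bay's far-left corner: leg end's top corners at about crop (325,240) and (290,258), left foot edge at (190,240). Compare with projection.

Run:
```python
from fit import *
p=shot('side'); s=env.get_state()['tcp_pos'];print(s)
f=lambda P,x,y,w,z:((proj(p,pose(np.array(P)/1e3,x,y,np.radians(w),z))-[270,120])*5).round().tolist()
print('leg end top',f([[45,-15,12],[45,15,12],[45,-15,0],[45,15,0],[-15,45,12],[15,45,12],[-15,-15,12],[15,15,12]],s[0],s[1],179.6,s[2]-.024))
print('bay top corners',f([[a,b,14] for a in(-67,67) for b in(-46.5,46.5)],.4925,-.2549,-.2,0))
im=p['pixels'].copy()
im=cv2.resize(im[120:210,270:390,::-1],None,fx=6,fy=6,interpolation=cv2.INTER_CUBIC)
for a in f([[45,-15,12],[45,15,12],[45,-15,0],[45,15,0],[-15,45,12],[15,45,12],[-15,-15,12],[15,15,12]],s[0],s[1],179.6,s[2]-.024)+f([[a,b,14] for a in(-67,67) for b in(-46.5,46.5)],.4925,-.2549,-.2,0):
    cv2.circle(im,(int(a[0]*1.2+3),int(a[1]*1.2+3)),3,(0,255,0),-1)
cv2.imwrite('pics/s6.png',im)
```

```text
[ 0.5305144  -0.23484833  0.05684683]
leg end top [[301.0, 252.0], [326.0, 227.0], [300.0, 276.0], [324.0, 250.0], [235.0, 178.0], [292.0, 190.0], [183.0, 224.0], [267.0, 214.0]]
bay top corners [[477.0, 270.0], [410.0, 352.0], [224.0, 212.0], [144.0, 286.0]]
```

View pics/s6.png

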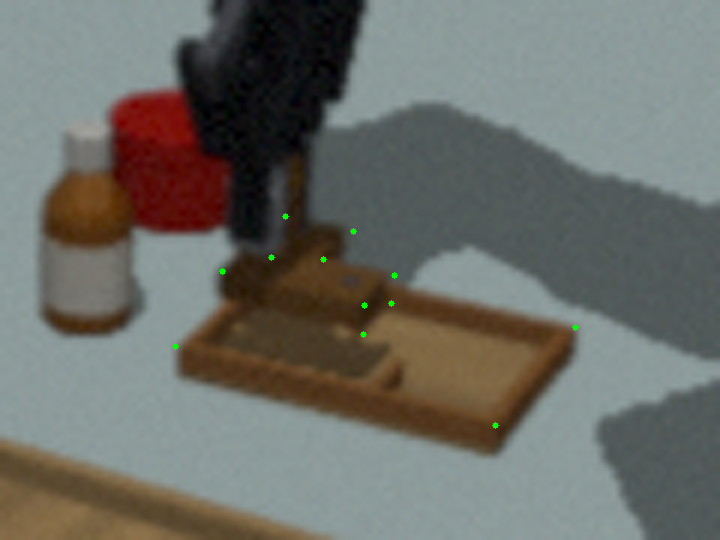

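move_arm(
  targets=[
    [[1,-1.5,0],[0,0,0],1],
    [[1,-1.5,10],[0,0,0],1],
    [[1,-1.5,18],[0,0,0],1],
    [[1,-1.5,22],[0,0,0],1],
    [[1,-1.5,24],[0,0,0],1],
  ],
)

```text
clock: 17.45
tcp_pos: [0.5285, -0.2358, 0.0312]
orientation: [-0.0, 0.003, 1.0, 0.0]
wrist_force: [-1.0, 0.1, -0.2]
finger_gap: 0.0192
grip_force: 49.0
```

move_arm(
  targets=[
    [[0,0,1],[0,0,0],1],
    [[0,0,2],[0,0,0],1],
  ],
)

```text
clock: 17.7
tcp_pos: [0.529, -0.2362, 0.03]
orientation: [0.0, 0.003, 1.0, -0.0]
wrist_force: [-0.3, 0.1, -0.3]
finger_gap: 0.0194
grip_force: 49.0
```

```bash
python3 w.py 529 -236 28 179.8
```

```text
clk 17.7 tcp [ 529.  -236.2   30. ] psi 179.6 gap 19.4 F [-0.3  0.1 -0.3] grip 49.0 j [-0.56  0.46 -0.26  0.85 -0.   -0.55]
shift [-0.   0.2  2. ] turn [-0.    0.   -0.02]
```

No contact yet; 2 mm more, release, and go up.

move_arm(
  targets=[
    [[0,0,1],[0,0,0],1],
    [[0,0,2],[0,0,0],1],
    [[0,0,2],[0,0,0],1],
  ],
)

```text
clock: 18.08
tcp_pos: [0.5289, -0.2361, 0.0279]
orientation: [0.0, 0.003, 1.0, -0.0]
wrist_force: [0.0, -0.2, -1.1]
finger_gap: 0.0192
grip_force: 49.1
```

move_arm(
  targets=[
    [[0,0,0],[0,0,0],0],
    [[0,0,0],[0,0,0],-0.2],
    [[0,0,-10],[0,0,0],-0.2],
    [[0,0,-50],[0,0,0],-0.2],
    [[0,0,-100],[0,0,0],-0.2],
  ],
)

```text
clock: 18.7
tcp_pos: [0.528, -0.2356, 0.1285]
orientation: [-0.001, 0.003, 1.0, 0.001]
wrist_force: [0.9, -1.0, 0.4]
finger_gap: 0.051
grip_force: 0.0
```

```bash
python3 w.py 611 -39 100 114;  python3 - <<'E'
from fit import *
ps={c:shot(c) for c in('top','side')}
for xy,z in (((.53,-.236),.004),((.611,-.039),.008)):
    for c,p in ps.items():
        for t in ('block_a_grip','block_b_grip'):
          k=mask(t,p,xy)
          if k is not None: print(c,fit([(p,k)],'block',xy,z,np.radians(np.arange(0,360,15))));break
p=ps['side']; a=cv2.resize(p['pixels'][120:240,210:370,::-1],None,fx=5,fy=5)
cv2.imwrite('pics/s7.png',a)
E
```

```text
clk 18.7 tcp [ 528.  -235.6  128.5] psi 179.6 gap 51.0 F [ 0.9 -1.   0.4] grip 0.0 j [-0.56  0.37 -0.13  1.07 -0.   -0.55]
shift [-81.7 197.1  28.6] turn [-0.   -0.01  6.56]
top (np.float64(527.3), np.float64(-226.1), np.float64(196.8), np.float64(0.532))
side (np.float64(532.9), np.float64(-241.3), np.float64(184.9), np.float64(0.186))
top (np.float64(605.6), np.float64(-40.0), np.float64(201.5), np.float64(0.096))
side (np.float64(609.2), np.float64(-41.9), np.float64(206.6), np.float64(0.081))
```

View pics/s7.png

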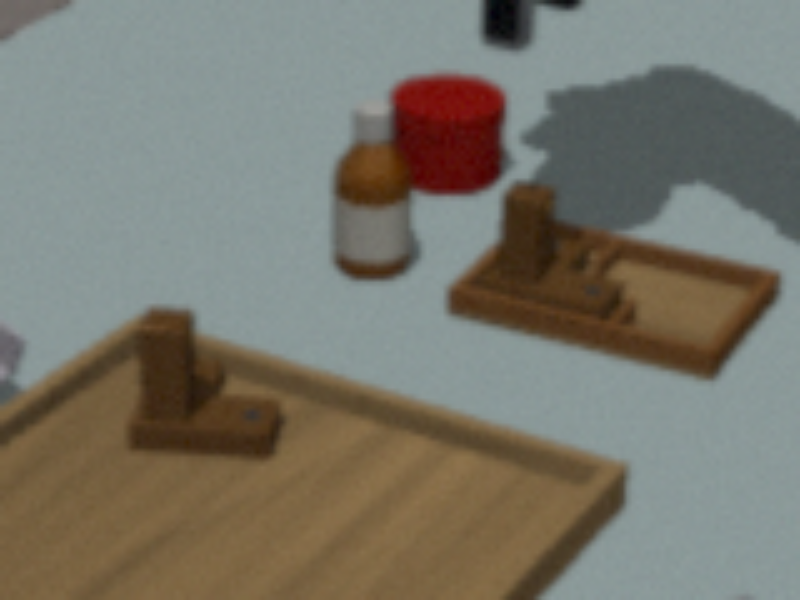

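The crop shows block 1 flat in the bay's left end with both ribs beside it (crop 600,250 and 628,305), and the bottle and tin untouched. Now block 2.

move_arm(
  targets=[
    [[-16,40,0],[0,0,1],-0.2],
    [[-32,80,0],[0,0,2],-0.2],
    [[-48,120,0],[0,0,3],-0.2],
    [[-64,160,0],[0,0,4],-0.2],
    [[-79,195,0],[0,0,5],-0.2],
  ],
)

```text
clock: 19.73
tcp_pos: [0.6087, -0.0399, 0.1264]
orientation: [-0.001, 0.428, 0.904, -0.0]
wrist_force: [0.2, 0.1, 0.0]
finger_gap: 0.0515
grip_force: 0.0
```

move_arm(
  targets=[
    [[0,0,10],[0,0,1],-0.2],
    [[0,0,20],[0,0,1.56],-0.2],
    [[0,0,30],[0,0,1.56],-0.2],
  ],
)

```text
clock: 20.1
tcp_pos: [0.6084, -0.0412, 0.0962]
orientation: [-0.001, 0.544, 0.839, -0.0]
wrist_force: [0.0, -0.3, -0.3]
finger_gap: 0.0516
grip_force: 0.0
```

```bash
python3 w.py 608 -41 32 114
```

```text
clk 20.1 tcp [608.4 -41.2  96.2] psi 114.1 gap 51.6 F [ 0.  -0.3 -0.3] grip 0.0 j [-0.2   0.45 -0.09  1.03 -0.    0.95]
shift [ 0.3 -0.1 64.2] turn [-0.01 -0.01  0.01]
```

move_arm(
  targets=[
    [[0,0,30],[0,0,0],-0.2],
    [[0,0,55],[0,0,0],-0.2],
    [[0,0,64],[0,0,0],-0.2],
    [[0,0,64],[0,0,0],0.2],
    [[0,0,64],[0,0,0],1],
  ],
)

```text
clock: 20.72
tcp_pos: [0.6099, -0.0418, 0.0349]
orientation: [0.001, 0.544, 0.839, 0.0]
wrist_force: [1.0, -0.5, 0.1]
finger_gap: 0.0193
grip_force: 48.8
```

move_arm(
  targets=[
    [[0,0,0],[0,0,0],1],
    [[0,0,0],[0,0,0],1],
    [[0,0,0],[0,0,0],1],
  ],
)

```text
clock: 21.1
tcp_pos: [0.6098, -0.0417, 0.0347]
orientation: [0.001, 0.544, 0.839, 0.0]
wrist_force: [-0.4, 0.2, 3.8]
finger_gap: 0.0192
grip_force: 49.3
```

```bash
python3 w.py 452 -273 120 114
```

```text
clk 21.1 tcp [609.8 -41.7  34.7] psi 114.0 gap 19.2 F [-0.4  0.2  3.8] grip 49.3 j [-0.2   0.5  -0.17  0.9  -0.    0.95]
shift [-147.1 -238.2  -85.4] turn [0.01 0.01 0.  ]
```

move_arm(
  targets=[
    [[0,0,-50],[0,0,0],1],
    [[0,0,-90],[0,0,-1],1],
    [[-16,-26,-90],[0,0,-2],1],
    [[-32,-52,-90],[0,0,-3],1],
    [[-48,-78,-90],[0,0,-4],1],
  ],
)

```text
clock: 21.72
tcp_pos: [0.5568, -0.1177, 0.1239]
orientation: [0.0, 0.222, 0.975, -0.0]
wrist_force: [0.1, -0.3, -0.0]
finger_gap: 0.0193
grip_force: 49.1
```

```bash
python3 w.py 451 -273 120 190
```

```text
clk 21.73 tcp [ 556.8 -117.7  123.9] psi 154.4 gap 19.3 F [ 0.1 -0.3 -0. ] grip 49.1 j [-0.35  0.35 -0.16  1.05 -0.    0.1 ]
shift [  28.2 -185.8    3.9] turn [-0.    0.   -3.56]
```

move_arm(
  targets=[
    [[5,-36,0],[0,0,-1],1],
    [[10,-72,0],[0,0,-2],1],
    [[16,-108,0],[0,0,-3],1],
    [[22,-144,0],[0,0,-4],1],
    [[28,-186,0],[0,0,-5],1],
  ],
)

```text
clock: 22.35
tcp_pos: [0.45, -0.2727, 0.1238]
orientation: [0.0, -0.211, 0.977, -0.0]
wrist_force: [0.5, -0.7, -0.4]
finger_gap: 0.0197
grip_force: 49.1
```

move_arm(
  targets=[
    [[0,0,0],[0,0,-1],1],
    [[0,0,0],[0,0,-2],1],
    [[0,0,0],[0,0,-3],1],
    [[0,0,0],[0,0,-4],1],
    [[0,0,0],[0,0,-5],1],
  ],
)

```text
clock: 22.98
tcp_pos: [0.4506, -0.2719, 0.1237]
orientation: [-0.0, -0.604, 0.797, 0.0]
wrist_force: [-0.1, -0.9, -0.1]
finger_gap: 0.0189
grip_force: 49.1
```

```bash
python3 w.py 451 -273 58 270
```

```text
clk 22.98 tcp [ 450.6 -271.9  123.7] psi -105.7 gap 18.9 F [-0.1 -0.9 -0.1] grip 49.1 j [-0.7   0.28 -0.27  1.02 -0.   -1.99]
shift [ 0.9 -0.7 65.7] turn [ 0.    0.   -1.57]
```

move_arm(
  targets=[
    [[1,-0.5,10],[0,0,-1],1],
    [[1,-0.5,30],[0,0,-1.57],1],
    [[1,-0.5,50],[0,0,-1.57],1],
    [[1,-0.5,62],[0,0,-1.57],1],
    [[1,-0.5,66],[0,0,-1.57],1],
  ],
)

```text
clock: 23.6
tcp_pos: [0.4505, -0.2728, 0.0572]
orientation: [-0.0, -0.705, 0.709, 0.001]
wrist_force: [0.6, -0.2, -0.8]
finger_gap: 0.019
grip_force: 49.1
```

```bash
python3 w.py 451 -273 31 270
python3 - <<'E'
from fit import *
p=shot('side'); s=env.get_state()['tcp_pos']
im=cv2.resize(p['pixels'][120:210,270:390,::-1],None,fx=6,fy=6,interpolation=cv2.INTER_CUBIC)
def f(P,x,y,w,z,col):
    for a in (proj(p,pose(np.array(P)/1e3,x,y,np.radians(w),z))-[270,120])*6+3: cv2.circle(im,tuple(int(v) for v in a),3,col,-1)
B=[[45,-15,12],[45,15,12],[45,-15,0],[45,15,0],[-15,45,12],[15,45,12],[-15,-15,12],[15,15,12]]
f(B,s[0],s[1],0,s[2]-.0267,(0,255,0)); f(B,.529,-.236,180,.004,(255,0,0))
f([[a,b,14] for a in(-67,67) for b in(-46.5,46.5)],.4925,-.2549,-.2,0,(255,255,0))
cv2.imwrite('pics/s8.png',im)
E
```

```text
clk 23.6 tcp [ 450.5 -272.8   57.2] psi -90.3 gap 19.0 F [ 0.6 -0.2 -0.8] grip 49.1 j [-0.7   0.34 -0.37  0.86 -0.   -2.26]
shift [ 0.2 -0.5 26.2] turn [ 0.01  0.   -0.03]
```

View pics/s8.png

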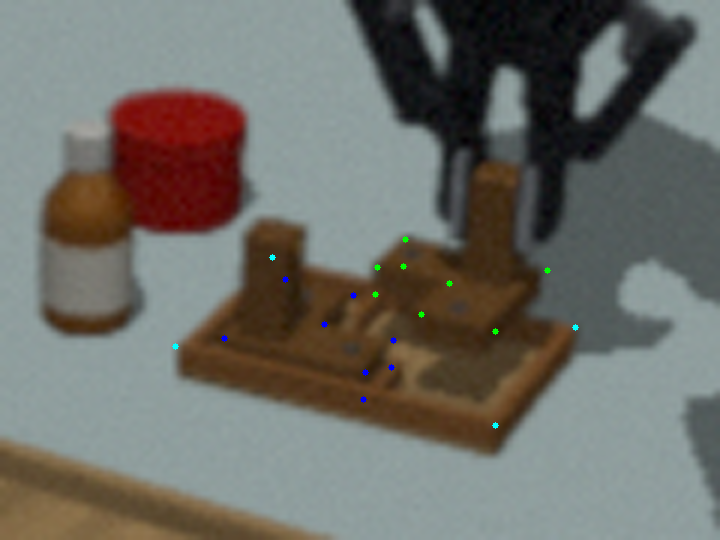

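move_arm(
  targets=[
    [[0,0,6],[0,0,0],1],
    [[0,0,10],[0,0,0],1],
    [[0,0,10],[0,0,0],1],
  ],
)

```text
clock: 24.02
tcp_pos: [0.4509, -0.2731, 0.0477]
orientation: [-0.0, -0.705, 0.709, 0.0]
wrist_force: [-0.4, -0.1, -0.8]
finger_gap: 0.0196
grip_force: 49.1
```

```bash
python3 w.py 451 -273 31 270
python3 - <<'E'
from fit import *
p=shot('side'); s=env.get_state()['tcp_pos']
im=cv2.resize(p['pixels'][145:205,295:390,::-1],None,fx=8,fy=8,interpolation=cv2.INTER_CUBIC)
def f(P,x,y,w,z,col):
    q=((proj(p,pose(np.array(P)/1e3,x,y,np.radians(w),z))-[295,145])*8+4).astype(int)
    cv2.polylines(im,[q],True,col,1)
L=lambda h:[[45,-15,h],[45,15,h],[15,15,h],[15,45,h],[-15,45,h],[-15,-15,h]]
f(L(12),s[0],s[1],0,s[2]-.0267,(0,255,0))
f([[-67,-46.5,14],[67,-46.5,14],[67,46.5,14],[-67,46.5,14]],.4925,-.2549,-.2,0,(255,255,0))
cv2.imwrite('pics/s9.png',im)
E
```

```text
clk 24.02 tcp [ 450.9 -273.1   47.7] psi -90.3 gap 19.6 F [-0.4 -0.1 -0.8] grip 49.1 j [-0.7   0.35 -0.38  0.84 -0.   -2.26]
shift [-0.1 -0.2 16.7] turn [ 0.    0.   -0.03]
```

View pics/s9.png

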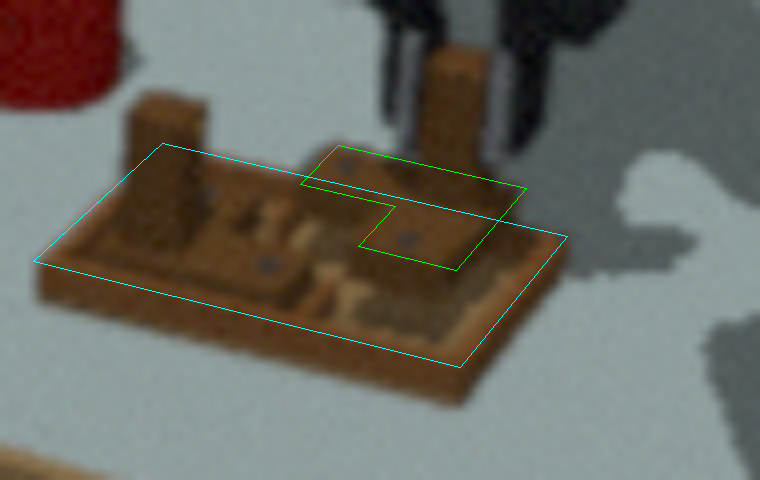

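The overlay agrees with the held block (foot near crop 400,210) and the bay rim; the fit is within about 2 mm. Lower with 1 mm correction.

move_arm(
  targets=[
    [[0,-1,5],[0,0,0],1],
    [[0,-1,10],[0,0,0],1],
    [[0,-1,14],[0,0,0],1],
    [[0,-1,16],[0,0,0],1],
    [[0,-1,16],[0,0,0],1],
  ],
)

```text
clock: 24.7
tcp_pos: [0.4518, -0.2731, 0.0316]
orientation: [-0.0, -0.705, 0.709, 0.0]
wrist_force: [0.0, -0.0, -0.8]
finger_gap: 0.0193
grip_force: 49.1
```

```bash
python3 w.py 452 -273 30.7 270
```

```text
clk 24.7 tcp [ 451.8 -273.1   31.6] psi -90.3 gap 19.3 F [ 0.  -0.  -0.8] grip 49.1 j [-0.7   0.37 -0.39  0.8  -0.   -2.26]
shift [-0.1 -0.2  0.9] turn [ 0.    0.   -0.03]
```

move_arm(
  targets=[
    [[0,0,1],[0,0,0],1],
    [[0,0,1],[0,0,0],1],
    [[0,0,1],[0,0,0],0.1],
    [[0,0,1],[0,0,0],-0.2],
    [[0,0,1],[0,0,0],-0.2],
  ],
)

```text
clock: 25.32
tcp_pos: [0.452, -0.2733, 0.031]
orientation: [-0.0, -0.705, 0.709, -0.0]
wrist_force: [0.1, 0.0, -0.1]
finger_gap: 0.051
grip_force: 0.0
```

move_arm(
  targets=[
    [[0,0,-15],[0,0,0],-0.2],
    [[0,0,-50],[0,0,0],-0.2],
    [[0,0,-100],[0,0,0],-0.2],
    [[40,0,-120],[0,0,0],-0.2],
    [[80,20,-120],[0,0,0],-0.2],
  ],
)

```text
clock: 25.95
tcp_pos: [0.4337, -0.3553, 0.1549]
orientation: [-0.0, -0.706, 0.708, -0.004]
wrist_force: [-0.4, -0.2, -0.9]
finger_gap: 0.0516
grip_force: 0.0
```

move_arm(
  targets=[
    [[40,20,0],[0,0,0],-0.2],
    [[80,40,0],[0,0,0],-0.2],
    [[110,55,0],[0,0,0],-0.2],
    [[110,55,0],[0,0,0],-0.2],
  ],
)

```text
clock: 26.45
tcp_pos: [0.3749, -0.4652, 0.1518]
orientation: [-0.0, -0.704, 0.71, -0.001]
wrist_force: [0.0, 0.7, 0.5]
finger_gap: 0.0511
grip_force: 0.0
```

```bash
python3 w.py 452 -273 30.7 270
python3 - <<'E'
from fit import *
p=shot('side'); q=shot('top')
a=cv2.resize(p['pixels'][130:210,280:390,::-1],(550,400),interpolation=cv2.INTER_CUBIC)
b=cv2.resize(q['pixels'][120:270,100:220,::-1],(240,300)); b2=cv2.resize(q['pixels'][120:270,330:450,::-1],(240,300))
cv2.imwrite('pics/s10.png',np.vstack([a[:, :480],np.hstack([b,b2])])[:600] if 0 else np.hstack([a[:300+100],np.vstack([b[:200],b2[60:260]])]))
cv2.imwrite('pics/s11.png',p['pixels'][:,:,::-1])
E
```

```text
clk 26.45 tcp [ 374.9 -465.2  151.8] psi -90.5 gap 51.1 F [0.  0.7 0.5] grip 0.0 j [-1.03  0.39 -0.04  1.14 -0.   -2.59]
shift [-193.   -75.4  120.8] turn [-0.   -0.01 -0.05]
```

View pics/s10.png

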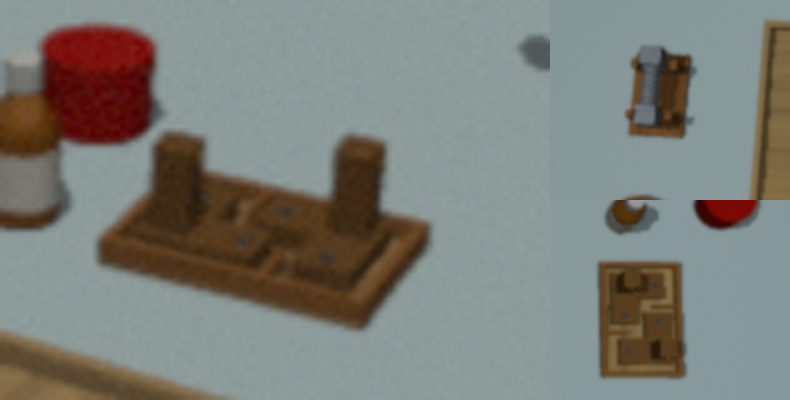

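View pics/s11.png

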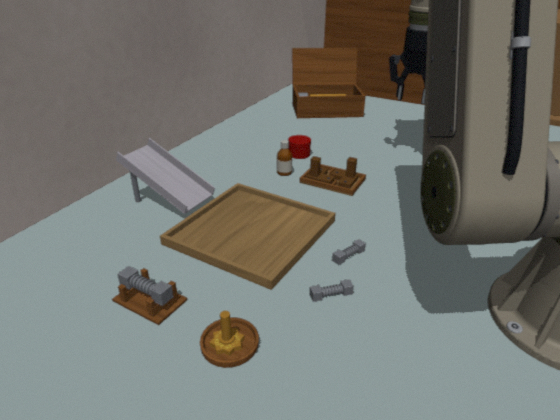

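The views show both blocks flat and nested, the screw in the cradle (150,285), the wheel upright in the dish (228,340), and bottle and tin in place. One numeric check of the screw, the blocks and the bystanders.

Run:
```python
from fit import *
ps={c:shot(c) for c in('top','side')}
for t,m,xy,zs,y in (('screw_center','screw',(.594,.266),(.02,.034),[np.radians(176.7)]),('wheel_arbor','wheel',(.433,.283),(.005,.012),[0.]),('dish','dish',(.432,.281),(0,),[0.]),('block_a_grip','block',(.531,-.236),(.004,.014),[np.pi]),('block_a_grip','block',(.453,-.273),(.004,.014),[0.])):
    for c,p in ps.items():
        k=mask(t,p,xy)
        if k is not None:
            for z in zs: print(t,c,z,[float(v) for v in fit([(p,k)],m,xy,z,y)])
for t in('tin','oil'):print(t,[np.round(d['centre'],3).tolist() for p in ps.values() for d in env.landmark_of(t,p)[:1]])
```

```text
screw_center top 0.02 [595.4, 267.2, 179.1, 0.296]
screw_center top 0.034 [592.0, 263.4, 180.0, 0.318]
screw_center side 0.02 [598.8, 266.0, 175.9, 0.153]
screw_center side 0.034 [586.8, 276.6, 174.3, 0.188]
wheel_arbor side 0.005 [435.3, 283.9, 357.4, 0.055]
wheel_arbor side 0.012 [431.7, 288.9, 357.7, 0.057]
dish top 0 [429.6, 281.7, 8.8, 0.366]
dish side 0 [433.5, 280.1, 353.2, 0.385]
block_a_grip top 0.004 [526.6, -233.8, 183.3, 0.122]
block_a_grip top 0.014 [524.9, -232.0, 182.1, 0.141]
block_a_grip side 0.004 [534.9, -242.8, 192.5, 0.226]
block_a_grip side 0.014 [527.7, -227.1, 190.2, 0.246]
tin [[0.627, -0.353, 0.002], [0.627, -0.352, 0.001]]
oil [[0.613, -0.24, -0.002], [0.609, -0.237, 0.003]]
```

```bash
python3 -c "
from h import *
print(env.hand_in())"
```

```text
the job is handed in; nothing more can be done
None
```

The job is handed in: the camera checks show the star wheel upright in the dish, the large screw level across both cradle forks (within about 3 mm of centre), and both hinge blocks nested flat in the bay; the tin and bottle have not moved.

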